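# Set the clamp screw of the loaded sample stage

## Task

On the black stage that holds the white sample disc, turn the winged thumbscrew clockwise until it bottoms, then back it off an eighth of a turn (45 degrees) and let go. Leave the thumbscrew of the empty stage as it is.

Things in the scene. Friction and masses are not known exactly. Their poses are not given: they have to be found in the camera images.
- sample_stage: the stage to work on: fixed black plate 175 x 120 x 12 mm with a dark steel ring holding a white disc 40 mm across; the empty stage has no disc. Origin on the bench plane, on the plate's centre line, 45 mm from the thumbscrew's axis; x runs along the plate from its bridge handle and ring to the screw block (56 mm square, top 52 mm above the bench), y across, z up.
- sample_screw (a joint): angle (rad) by which the loaded stage's thumbscrew is backed off: 0 bottomed (a hard stop), growing anticlockwise from above, at most 1.6; it starts at 1.05 to 1.4. Turns stiffly (0.05 N m), stays where left, does not rise or sink. Bottomed, its wings lie along the stage's x, in line with the long white ticks on the block; ticks stand every 45 degrees.
- sample_screw_grip (a point): point on that screw's vertical axis at the height to grip, 82 mm above the bench. The wings are one steel bar 44 mm long, 10 mm thick, 30 mm high, from 22 mm below this point to 8 mm above it, on a round collar 20 mm across. x runs along the wings, y across their flats, z up; it turns with the screw. The small round screw heads on the plate are not it.
- empty_screw_tip (a point): outer end of one wing of the same kind of thumbscrew on the empty stage (22 mm from its axis, 82 mm above the bench): to be left alone
There are look-alikes about, which are no part of the job. Leave any orange or red look-alike of the sample_stage alone.

How it is judged:
By the outcome, as a careful person would: the job done as asked, in the order asked, and still so for the second after the job is handed in, with the robot touching nothing.
It also fails if it takes over 38 s, if anything falls off the work surface, if the arm or the gripper's body presses on something with over 40 N, if the wrist force passes 120 N, or if a joint passes its speed limit or range.

## Robot

A 6-joint arm with a two-finger parallel gripper is mounted at the origin on the work surface. World frame = base frame: x ahead of the robot, y to its left, z up, the work surface at z = 0. Lengths are in m, angles in rad, forces in N, time in s.
With the tool pointing down it reaches from about 0.3 to 0.85 m from the base axis. Payload 5.4 kg.
Tool frame: the origin (TCP) lies at the very end of the fingers, on their centre line; the grasp point (between the pads) lies 19 mm behind it; z points along the fingers, y is the line along which they close (so a half turn about z gives the same grasp; the last joint's range is limited). The gripper opens to 85 mm and grips with 20 to 120 N. Pads are 22 mm wide; open, the fingers measure 114 mm over their backs; the gripper's body (76 mm by 85 mm) begins 54 mm behind the grasp point. The pads swing forward as they close: fully open they stand 13 mm farther back than shut.
Start: joints at [-1.378, 0.158, 1.597, -0, 1.386, -0.21], TCP at [0.225, -0.529, 0.231] pointing down, gripper open.
Joint ranges: [-2.91, 2.91], [-0.94, 2.29], [0.18, 2.7], [-1.29, 4.43], [0.17, 2.64], [-3, 3]. Speed limits (rad/s): [2.57, 2.57, 3.14, 3.14, 3.14, 3.14].

## Interface

Orientations are given as a rotation vector (axis times angle).
In Python, from station import r gives the robot as it stands.
- The arm moves only by the tool step_arm, never from a script. Its arguments are lists of equal length, an entry for each row: "rotation": the turn, a rotation vector about the tool's x, y, z in rad, a list of three; "travel": the shift along the tool's x, y, z in mm, a list of three; "hand": the opening, from -1 (shut) to 1 (fully open), so that 0 is half open. In form: {"rotation": [[ax, ay, az], ...], "travel": [[tx, ty, tz], ...], "hand": [hand, ...]}. A call has 1 to 12 rows; each row shifts and turns the commanded pose from where the row before left it, along the tool's axes as they then stand; what a row does not reach is not made up. A row lasts 1/8 s, in which the tool goes at most 62.5 mm and 10.7 degrees, less where a joint would pass 70% of its speed; a pose out of reach is approached as far as the arm can. A call is refused whole if a number of a shift passes 62.5 or a number of a turn 0.188, either way. A call with a gripper value outside its range is refused whole. The fingers move at their own pace and stop on an object; "grip_force" is the grip in N (left out, the last holds). Time passes only in rows, so rows that do not move let the fingers close. It gives the time, the measured TCP pose, the force, the opening and the grip force at its end, in the units of the state.
- r.get_obs(): the state, without advancing time (a new reading comes with each control period).
- r.read_camera(name): name is "side" or "top" or "wrist"; returns (picture, depth): 420x560x3 uint8, red, green, blue; 420x560 float32, m along the optical axis (not along the pixel's ray), 0 where there is no reading.
- r.calibration(name): a dict with "intrinsics" (3x3 intrinsics, pixels), "view" (4x4, takes a point from world to camera coordinates). Camera axes: x right, y up, looking along -z (the intrinsics and any distortion apply to the point x, -y, -z); pixel columns grow to the right and rows downward; lengths in m; the calibration is good to about 2 mm. The wrist camera is an equidistant fisheye: a pixel r from the principal point sees the ray r / f radians off the axis. A picture is of the moment at which its call begins: read the wrist's pose just before it. calibration takes no time and is no camera call; for the wrist camera it gives the pose at the moment of the call.
- r.job_done(): hands the job in; it is judged then, once.
The state is a dict: "clock": time; "joint_pos": joint angles; "joint_velocities": joint speeds; "effort": joint torques, N m; "eef_pos": TCP position; "eef_rot": TCP orientation; "contact_force": force on the tool from outside, world axes, zero at the start; "moment": the same for the moment, N m; "gripper_width": finger opening in m; "gripper_force": force on a finger pad.
Only numpy, scipy, OpenCV 4.12 (cv2) and the standard library are available. Lean on these libraries where they do the work, as an engineer would, in place of code of your own. Each camera call takes 0.05 s, during which the arm holds its last target. There are 200 camera calls.

## Working session

There is one attempt and no reset: what is moved stays moved. The work goes in short steps, Python scripts to look and compute and a tool call to move; the robot and the scene stay as the last step left them, time stands still between calls to the robot, and variables do not carry over. Pictures are saved under pics/ and viewed, at most 10 in all, crops included, and the job is handed in when it is done.

Besides the shell and the picture viewer there is one more tool, called after "Request:" in YAML: its name, and indented under it one key for each argument. step_arm: Moves the arm, as the interface text tells. Its arguments: {"type":"object","properties":{"rotation":{"type":"array"},"travel":{"type":"array"},"hand":{"type":"array"},"grip_force":{"type":"number"}},"required":["rotation","travel","hand"]}

```bash
mkdir -p pics; ls; python3 - <<'E'
from station import r
import cv2,numpy as np
o=r.get_obs();print({k:np.round(v,3) for k,v in o.items()})
for n in("top","side"):
    p,d=r.read_camera(n);cv2.imwrite(f"pics/{n}0.png",p[:,:,::-1]);np.savez(f"{n}0.npz",p=p,d=d,**r.calibration(n))
    c=r.calibration(n);print(n,{k:np.round(v,3).tolist() for k,v in c.items()})
E
```

```text
pics
{'clock': np.float64(0.0), 'joint_pos': array([-1.378,  0.159,  1.598, -0.   ,  1.386, -0.21 ]), 'joint_velocities': array([-0.   ,  0.001,  0.001, -0.001, -0.001,  0.   ]), 'effort': array([-1.0000e-03, -3.9601e+01, -3.3143e+01, -0.0000e+00,  8.0000e-03,
       -0.0000e+00]), 'eef_pos': array([ 0.225, -0.528,  0.23 ]), 'eef_rot': array([-3.076, -0.628,  0.   ]), 'contact_force': array([1.043, 0.184, 0.919]), 'moment': array([ 0.016, -0.029, -0.048]), 'gripper_force': np.float64(0.0), 'gripper_width': np.float64(0.085)}
top {'intrinsics': [[484.219, 0.0, 275.407], [0.0, 484.219, 197.516], [0.0, 0.0, 1.0]], 'view': [[-0.006, -1.0, 0.007, -0.128], [0.996, -0.005, 0.092, -0.471], [-0.092, 0.007, 0.996, -1.368], [0.0, 0.0, 0.0, 1.0]]}
side {'intrinsics': [[513.034, 0.0, 278.275], [0.0, 513.034, 206.758], [0.0, 0.0, 1.0]], 'view': [[-0.668, -0.745, 0.008, 0.219], [0.588, -0.52, 0.62, -0.354], [-0.457, 0.418, 0.785, -1.298], [0.0, 0.0, 0.0, 1.0]]}
```

View pics/top0.png

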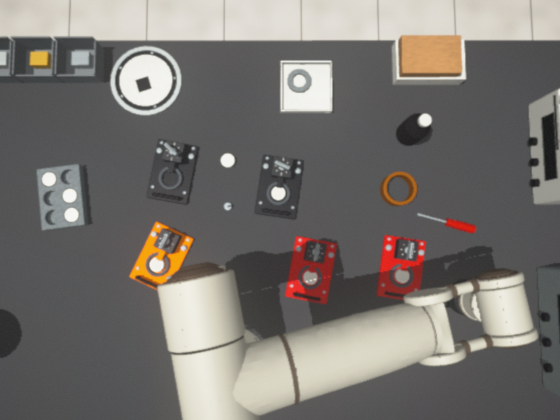

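View pics/side0.png

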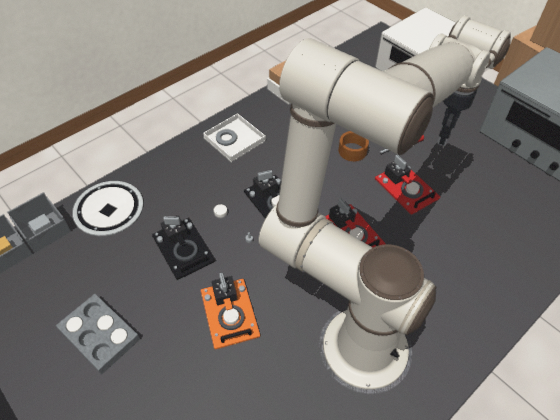

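Candidates in the top view:
- black, empty ring (172,172)
- black, white disc (279,187)
- orange (162,255)
- red (312,268) and (403,265)

The black one with the disc, at (279,187), fits the description, with its screw at about (283,165). I'll check it in one close crop.

```bash
cat > h.py <<'E'
import numpy as np
def world(c,u,v,z):
    "pixel -> world point on plane z"
    K,V=c["intrinsics"],c["view"];d=np.linalg.inv(K)@[u,v,1];d=np.array([d[0],-d[1],-d[2]])
    R,t=V[:3,:3],V[:3,3];o=-R.T@t;w=R.T@d
    return o+w*(z-o[2])/w[2]
def pix(c,P):
    q=c["view"][:3,:3]@P+c["view"][:3,3];q=c["intrinsics"]@[q[0],-q[1],-q[2]];return q[:2]/q[2]
E
python3 - <<'E'
import numpy as np,cv2
from h import *
c=np.load("top0.npz");p,d=c["p"],c["d"]
cr=p[140:230,235:325,::-1];cv2.imwrite("pics/crop1.png",cv2.resize(cr,(600,600),interpolation=cv2.INTER_CUBIC))
# point cloud by height
v,u=np.mgrid[140:230,235:325];Z=d[140:230,235:325]
K,V=c["intrinsics"],c["view"]
X=np.stack([(u-K[0,2])/K[0,0]*Z,-(v-K[1,2])/K[1,1]*Z,-Z],-1)
W=(X-V[:3,3])@V[:3,:3]
for lo,hi in((.006,.018),(.045,.058),(.075,.1)):
    m=(W[...,2]>lo)&(W[...,2]<hi)&(Z>0);q=W[m];print(lo,m.sum(),q.mean(0) if m.sum() else 0)
    if m.sum()>4: print(cv2.minAreaRect((q[:,:2]*1000).astype(np.float32)))
g=p[140:230,235:325].min(2)>200
n,l,s,ce=cv2.connectedComponentsWithStats(g.astype(np.uint8));i=1+s[1:,4].argmax();print(s[i],ce[i]+[235,140],world(c,*(ce[i]+[235,140]),.016))
E
```

```text
0.006 1511 [ 0.494488   -0.13964323  0.01152271]
((511.48223876953125, -144.57159423828125), (258.62591552734375, 245.6229248046875), 0.04665590450167656)
0.045 296 [ 0.5540994  -0.14826706  0.05136804]
((555.5306396484375, -148.46429443359375), (55.21759033203125, 56.519378662109375), 81.01594543457031)
0.075 64 [ 0.55461407 -0.14832251  0.08769803]
((555.3511352539062, -148.46975708007812), (43.16252899169922, 10.483504295349121), 64.5270004272461)
[ 37  47  13  13 131] [277.84732824 193.04580153] [ 0.48335389 -0.13736362  0.016     ]
```

View pics/crop1.png

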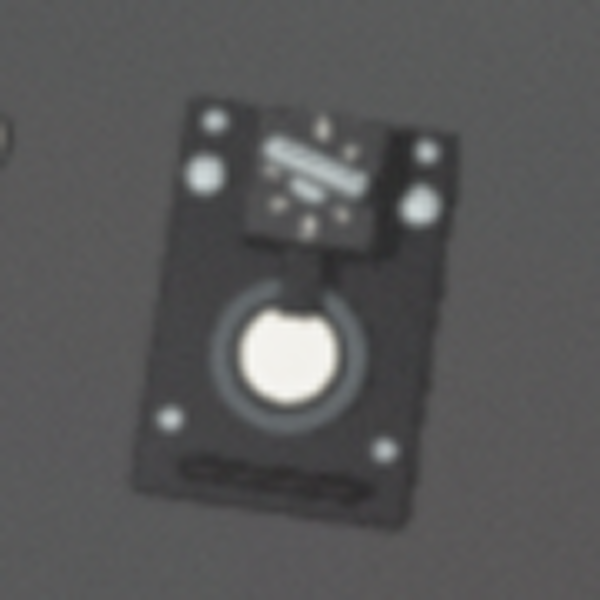

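The crop confirms the black plate with the white disc at about (285,355). The wing bar is at about (315,165) on the block, with the long ticks at (322,127) and (308,225). The four small round heads and two larger knobs are not the screw. The sizes agree: block 55x56 mm at z 51, wings 43x10 mm with top at 88. The axis is at (0.555,-0.1485), the stage yaw about -9° and the wings at about 64.5°, so it is backed off about 1.28 rad, which is in range.

```bash
cat > go.py <<'E'
import sys,numpy as np
from scipy.spatial.transform import Rotation as R
from station import r
def go(P,yaw=None):
    o=r.get_obs();T=R.from_rotvec(o["eef_rot"]).as_matrix()
    y=np.degrees(np.arctan2(T[1,0],T[0,0]))
    print("t",round(float(o["clock"]),2),"pos",o["eef_pos"].round(4),"tool-frame mm",(T.T@(np.array(P)-o["eef_pos"])*1000).round(1),"yaw",y.round(2),"zaxis",T[:,2].round(4),"F",o["contact_force"].round(1),"M",o["moment"].round(2),"j",o["joint_pos"].round(2))
    if yaw is not None: print("rot z rad",np.radians(y-yaw).round(3))
if __name__=="__main__": a=list(map(float,sys.argv[1:])); go(a[:3],*a[3:])
E
python3 go.py .555 -.1485 .17 64.5
```

```text
t 0.1 pos [ 0.2253 -0.5284  0.2304] tool-frame mm [ 452.2 -220.2   60.9] yaw 23.08 zaxis [-3.0e-04  1.7e-03 -1.0e+00] F [-0.9  0.5 -0. ] M [-0.01  0.05  0.02] j [-1.38  0.16  1.6  -0.    1.39 -0.21]
rot z rad -0.723
```

Request:
step_arm:
  rotation:
    - [0,0,0]
    - [0,0,0]
    - [0,0,0]
    - [0,0,0]
    - [0,0,0]
    - [0,0,0]
    - [0,0,0]
    - [0,0,0]
    - [0,0,0]
    - [0,0,0]
    - [0,0,0]
    - [0,0,0]
  travel:
    - [20,-10,0]
    - [40,-20,0]
    - [40,-20,0]
    - [40,-20,0]
    - [40,-20,5]
    - [40,-20,5]
    - [40,-20,10]
    - [40,-20,10]
    - [40,-20,10]
    - [40,-20,10]
    - [40,-20,5]
    - [32,-10,5]
  hand: [0.1,0.1,0.1,0.1,0.1,0.1,0.1,0.1,0.1,0.1,0.1,0.1]

```text
clock: 1.6
eef_pos: [0.5555, -0.1463, 0.1708]
eef_rot: [-3.077, -0.631, 0.001]
contact_force: [0.9, -0.7, -0.5]
gripper_width: 0.047
gripper_force: 0.0
```

Request:
step_arm:
  rotation:
    - [0,0,-0.145]
    - [0,0,-0.145]
    - [0,0,-0.145]
    - [0,0,-0.145]
    - [0,0,-0.143]
    - [0,0,0]
    - [0,0,0]
  travel:
    - [0,0,0]
    - [0,0,0]
    - [0,0,0]
    - [0,0,0]
    - [0,0,0]
    - [0,0,0]
    - [0,0,0]
  hand: [0.1,0.1,0.1,0.1,0.1,0.1,0.1]

```text
clock: 2.48
eef_pos: [0.5548, -0.1487, 0.1712]
eef_rot: [-2.658, -1.674, 0.0]
contact_force: [0.1, 0.4, -0.1]
gripper_width: 0.047
gripper_force: 0.0
```

```bash
python3 go.py .555 -.1485 .063 64.5; python3 - <<'E'
from station import r
import cv2,numpy as np
c=r.calibration("wrist");p,d=r.read_camera("wrist");np.savez("w1.npz",p=p,d=d,**c);cv2.imwrite("pics/w1.png",p[:,:,::-1]);print(c["intrinsics"].round(1).tolist(),c["view"].round(3).tolist(),c.keys())
E
```

```text
t 2.48 pos [ 0.5548 -0.1487  0.1712] tool-frame mm [3.000e-01 1.000e-01 1.082e+02] yaw 64.4 zaxis [-2.e-04  2.e-04 -1.e+00] F [ 0.1  0.4 -0.1] M [0.04 0.01 0.04] j [-0.47  0.21  1.66  0.    1.27 -0.03]
rot z rad -0.002
[[325.2, 0.0, 277.1], [0.0, 325.2, 213.3], [0.0, 0.0, 1.0]] [[0.902, -0.432, -0.001, -0.564], [0.408, 0.852, -0.328, -0.077], [0.143, 0.295, 0.945, -0.36], [0.0, 0.0, 0.0, 1.0]] dict_keys(['intrinsics', 'view'])
```

View pics/w1.png

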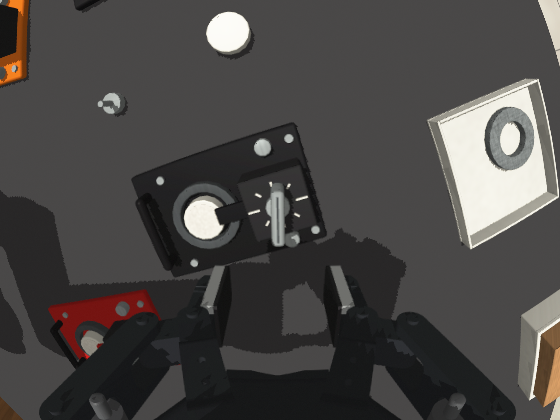

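The wrist view shows the black stage with the white disc at (205,217). The wing bar at (278,215) is centred between the fingers (inner faces near 225 and 335) and parallel to the pads. I'll refine the axis and angle from the wrist depth.

```bash
cat > wr.py <<'E'
import numpy as np,cv2
def wcloud(c):
    K,V,d=c["intrinsics"],c["view"],c["d"];v,u=np.mgrid[0:420,0:560].astype(float)
    a,b=u-K[0,2],v-K[1,2];rr=np.hypot(a,b)+1e-9;th=rr/K[0,0];t=np.tan(np.minimum(th,1.4))
    X=np.stack([a/rr*t*d,-b/rr*t*d,-d],-1);return (X-V[:3,3])@V[:3,:3]
def measure(c,ax):
    W=wcloud(c);n=np.hypot(*(W[...,:2]-ax).transpose(2,0,1))
    for lo,hi,rad in((.083,.1,.03),(.047,.056,.06)):
        m=(W[...,2]>lo)&(W[...,2]<hi)&(n<rad)&(c["d"]>0)&(np.mgrid[0:420,0:560][0]<265);q=W[m];print(m.sum(),q[:,2].mean().round(4),cv2.minAreaRect((q[:,:2]*1000).astype(np.float32)))
        if rad<.04:
            e=np.linalg.svd(q[:,:2]-q[:,:2].mean(0))[2][0];print("pca yaw",np.degrees(np.arctan2(e[1],e[0]))%180)
E
python3 -c "
import numpy as np;from wr import *
measure(np.load('w1.npz'),[.555,-.1485])"
```

```text
757 0.09 ((555.6041259765625, -146.31011962890625), (43.66790008544922, 9.695584297180176), 64.67499542236328)
pca yaw 65.2512276321286
3274 0.0525 ((555.1656494140625, -146.40545654296875), (56.289154052734375, 55.65332794189453), 81.46695709228516)
```

Request:
step_arm:
  rotation:
    - [0,0,0]
    - [0,0,0]
    - [0,0,0]
    - [0,0,0]
    - [0,0,0]
    - [0,0,0]
  travel:
    - [2,0,20]
    - [0,0,30]
    - [0,0,30]
    - [0,0,20]
    - [0,0,8]
    - [0,0,0]
  hand: [0.1,0.1,0.1,0.1,0.1,0.1]
  grip_force: 40

```text
clock: 3.28
eef_pos: [0.5557, -0.1475, 0.0632]
eef_rot: [-2.657, -1.676, 0.0]
contact_force: [0.5, -0.1, 0.0]
gripper_width: 0.0469
gripper_force: 0.0
```

Request:
step_arm:
  rotation:
    - [0,0,0]
    - [0,0,0]
    - [0,0,0]
    - [0,0,0]
    - [0,0,0]
    - [0,0,0]
  travel:
    - [0,0,0]
    - [0,0,0]
    - [0,0,0]
    - [0,0,0]
    - [0,0,0]
    - [0,0,0]
  hand: [-1,-1,-1,-1,-1,-1]
  grip_force: 40

```text
clock: 4.03
eef_pos: [0.5557, -0.1475, 0.0645]
eef_rot: [-2.657, -1.676, 0.0]
contact_force: [-4.1, 1.7, 5.9]
gripper_width: 0.0092
gripper_force: 40.1
```

```bash
python3 go.py .5555 -.147 .063 64.8
```

```text
t 4.03 pos [ 0.5557 -0.1475  0.0645] tool-frame mm [ 0.3 -0.4  1.5] yaw 64.51 zaxis [-5.e-04  2.e-04 -1.e+00] F [-4.1  1.7  5.9] M [ 0.33  0.64 -0.05] j [-0.47  0.34  1.73 -0.    1.07 -0.02]
rot z rad -0.005
```

Request:
step_arm:
  rotation:
    - [0,0,0.08]
    - [0,0,0.14]
    - [0,0,0.14]
    - [0,0,0.14]
    - [0,0,0.14]
    - [0,0,0.14]
    - [0,0,0.14]
    - [0,0,0.12]
    - [0,0,0]
  travel:
    - [0,0,0]
    - [0,0,0]
    - [0,0,0]
    - [0,0,0]
    - [0,0,0]
    - [0,0,0]
    - [0,0,0]
    - [0,0,0]
    - [0,0,0]
  hand: [-1,-1,-1,-1,-1,-1,-1,-1,-1]

```text
clock: 5.15
eef_pos: [0.5557, -0.1475, 0.0645]
eef_rot: [-3.139, -0.133, 0.001]
contact_force: [-2.5, 1.8, 6.3]
gripper_width: 0.0093
gripper_force: 40.1
```

```bash
python3 go.py .5555 -.147 .063 -9
```

```text
t 5.15 pos [ 0.5557 -0.1475  0.0645] tool-frame mm [-0.2 -0.5  1.5] yaw 4.86 zaxis [-5.e-04  1.e-04 -1.e+00] F [-2.5  1.8  6.3] M [ 0.27  0.65 -0.04] j [-0.47  0.34  1.73 -0.    1.07  1.02]
rot z rad 0.242
```

Request:
step_arm:
  rotation:
    - [0,0,0.09]
    - [0,0,0.09]
    - [0,0,0]
  travel:
    - [0,0,0]
    - [0,0,0]
    - [0,0,0]
  hand: [-1,-1,-1]

```text
clock: 5.52
eef_pos: [0.5557, -0.1475, 0.0645]
eef_rot: [-3.138, 0.149, 0.001]
contact_force: [-3.8, 2.3, 6.1]
gripper_width: 0.0091
gripper_force: 40.1
```

```bash
python3 go.py .5555 -.147 .063 -9
```

```text
t 5.53 pos [ 0.5557 -0.1475  0.0645] tool-frame mm [-0.3 -0.5  1.5] yaw -5.43 zaxis [-5.e-04  1.e-04 -1.e+00] F [-3.8  2.3  6.1] M [ 0.25  0.66 -0.01] j [-0.47  0.34  1.73 -0.    1.07  1.2 ]
rot z rad 0.062
```

Request:
step_arm:
  rotation:
    - [0,0,0.02]
    - [0,0,0.02]
    - [0,0,0]
  travel:
    - [0,0,0]
    - [0,0,0]
    - [0,0,0]
  hand: [-1,-1,-1]

```text
clock: 5.9
eef_pos: [0.5557, -0.1475, 0.0645]
eef_rot: [-3.134, 0.211, 0.001]
contact_force: [-4.4, 2.2, 6.5]
gripper_width: 0.0092
gripper_force: 40.1
```

```bash
python3 go.py .5555 -.147 .063 -9
```

```text
t 5.9 pos [ 0.5557 -0.1475  0.0645] tool-frame mm [-0.3 -0.5  1.5] yaw -7.69 zaxis [-6.e-04  1.e-04 -1.e+00] F [-4.4  2.2  6.5] M [ 0.22  0.63 -0.11] j [-0.47  0.34  1.73 -0.    1.07  1.24]
rot z rad 0.023
```

Request:
step_arm:
  rotation:
    - [0,0,0.02]
    - [0,0,0]
  travel:
    - [0,0,0]
    - [0,0,0]
  hand: [-1,-1]

```text
clock: 6.15
eef_pos: [0.5557, -0.1475, 0.0645]
eef_rot: [3.132, -0.241, -0.001]
contact_force: [-3.9, 1.2, 6.3]
gripper_width: 0.0092
gripper_force: 40.1
```

```bash
python3 go.py .5555 -.147 .063 -9
```

```text
t 6.15 pos [ 0.5557 -0.1475  0.0645] tool-frame mm [-0.3 -0.5  1.5] yaw -8.81 zaxis [-6.e-04 -0.e+00 -1.e+00] F [-3.9  1.2  6.3] M [0.24 0.68 0.11] j [-0.47  0.34  1.73 -0.    1.07  1.26]
rot z rad 0.003
```

Request:
step_arm:
  rotation:
    - [0,0,0.02]
    - [0,0,0]
  travel:
    - [0,0,0]
    - [0,0,0]
  hand: [-1,-1]

```text
clock: 6.4
eef_pos: [0.5557, -0.1475, 0.0645]
eef_rot: [3.129, -0.27, -0.001]
contact_force: [-4.1, 2.4, 5.6]
gripper_width: 0.0093
gripper_force: 43.2
```

```bash
python3 go.py .5555 -.147 .063 -9
```

```text
t 6.4 pos [ 0.5557 -0.1475  0.0645] tool-frame mm [-0.3 -0.5  1.5] yaw -9.87 zaxis [-8.e-04 -4.e-04 -1.e+00] F [-4.1  2.4  5.6] M [0.24 0.64 0.62] j [-0.47  0.34  1.73 -0.    1.07  1.27]
rot z rad -0.015
```

Request:
step_arm:
  rotation:
    - [0,0,0.02]
    - [0,0,0]
  travel:
    - [0,0,0]
    - [0,0,0]
  hand: [-1,-1]

```text
clock: 6.65
eef_pos: [0.5557, -0.1475, 0.0645]
eef_rot: [3.127, -0.3, -0.001]
contact_force: [-3.2, 2.1, 6.3]
gripper_width: 0.0092
gripper_force: 51.5
```

```bash
python3 go.py .5555 -.147 .063 -9
```

```text
t 6.65 pos [ 0.5557 -0.1475  0.0645] tool-frame mm [-0.3 -0.5  1.5] yaw -10.96 zaxis [-9.e-04 -6.e-04 -1.e+00] F [-3.2  2.1  6.3] M [0.3  0.71 1.  ] j [-0.47  0.34  1.73 -0.    1.07  1.29]
rot z rad -0.034
```

Request:
step_arm:
  rotation:
    - [0,0,0.02]
    - [0,0,0]
  travel:
    - [0,0,0]
    - [0,0,0]
  hand: [-1,-1]

```text
clock: 6.9
eef_pos: [0.5557, -0.1475, 0.0645]
eef_rot: [3.123, -0.33, -0.001]
contact_force: [-4.2, 2.3, 6.4]
gripper_width: 0.0091
gripper_force: 61.1
```

```bash
python3 go.py .5555 -.147 .063 -9
```

```text
t 6.9 pos [ 0.5557 -0.1475  0.0645] tool-frame mm [-0.3 -0.5  1.5] yaw -12.06 zaxis [-9.e-04 -9.e-04 -1.e+00] F [-4.2  2.3  6.4] M [0.32 0.66 1.34] j [-0.47  0.34  1.73 -0.    1.07  1.31]
rot z rad -0.053
```

The moment rises steeply past yaw -8.7°, so the screw is bottomed, and this agrees with the stage yaw from vision. I'll back off to tool yaw of about 36.5°, then release.

Request:
step_arm:
  rotation:
    - [0,0,-0.07]
    - [0,0,-0.12]
    - [0,0,-0.13]
    - [0,0,-0.13]
    - [0,0,-0.13]
    - [0,0,-0.13]
    - [0,0,-0.1]
    - [0,0,-0.04]
    - [0,0,0]
    - [0,0,0]
  travel:
    - [0,0,0]
    - [0,0,0]
    - [0,0,0]
    - [0,0,0]
    - [0,0,0]
    - [0,0,0]
    - [0,0,0]
    - [0,0,0]
    - [0,0,0]
    - [0,0,0]
  hand: [-1,-1,-1,-1,-1,-1,-1,-1,-1,-1]

```text
clock: 8.15
eef_pos: [0.5557, -0.1475, 0.0645]
eef_rot: [-2.984, -0.982, 0.001]
contact_force: [-3.2, 1.4, 5.9]
gripper_width: 0.0091
gripper_force: 40.1
```

```bash
python3 go.py .5555 -.147 .063 36.5
```

```text
t 8.15 pos [ 0.5557 -0.1475  0.0645] tool-frame mm [ 0.1 -0.5  1.5] yaw 36.44 zaxis [-5.e-04  1.e-04 -1.e+00] F [-3.2  1.4  5.9] M [0.23 0.58 0.07] j [-0.47  0.34  1.73 -0.    1.07  0.47]
rot z rad -0.001
```

Request:
step_arm:
  rotation:
    - [0,0,0]
    - [0,0,0]
    - [0,0,0]
    - [0,0,0]
    - [0,0,0]
    - [0,0,0]
    - [0,0,0]
    - [0,0,0]
    - [0,0,0]
  travel:
    - [0,0,0]
    - [0,0,0]
    - [0,0,0]
    - [0,0,-10]
    - [0,0,-30]
    - [0,0,-40]
    - [0,0,-30]
    - [0,0,0]
    - [0,0,0]
  hand: [0.1,0.1,0.1,0.1,0.1,0.1,0.1,0.1,0.1]

```text
clock: 9.28
eef_pos: [0.5553, -0.1474, 0.1726]
eef_rot: [-2.983, -0.982, 0.001]
contact_force: [-0.1, -0.3, -1.1]
gripper_width: 0.0471
gripper_force: 0.0
```

```bash
python3 go.py .5555 -.147 .063 36.5; python3 - <<'E'
from station import r
import cv2,numpy as np
from wr import *
c=dict(r.calibration("wrist"));p,d=r.read_camera("wrist");c.update(d=d);np.savez("w2.npz",p=p,**c);cv2.imwrite("pics/w2.png",p[:,:,::-1])
measure(c,[.5555,-.147])
c["d"]=np.median([r.read_camera("wrist")[1] for _ in range(4)],0);measure(c,[.5555,-.147])
E
```

```text
t 9.28 pos [ 0.5553 -0.1474  0.1726] tool-frame mm [ 4.000e-01 -1.000e-01  1.096e+02] yaw 36.43 zaxis [-1.1e-03  5.0e-04 -1.0e+00] F [-0.1 -0.3 -1.1] M [ 0.02 -0.01  0.01] j [-0.47  0.21  1.66 -0.    1.28  0.47]
rot z rad -0.001
729 0.0901 ((555.847900390625, -146.40899658203125), (43.732791900634766, 9.536340713500977), 36.74014663696289)
pca yaw 36.56046794608906
3161 0.0525 ((555.4056396484375, -146.83892822265625), (56.24363327026367, 56.67216491699219), 81.49402618408203)
768 0.0908 ((556.2719116210938, -146.87896728515625), (43.359718322753906, 9.817676544189453), 36.73584747314453)
pca yaw 36.90194071426697
3156 0.0534 ((555.2401733398438, -148.43618774414062), (59.36812973022461, 57.06208801269531), 80.87605285644531)
```

View pics/w2.png

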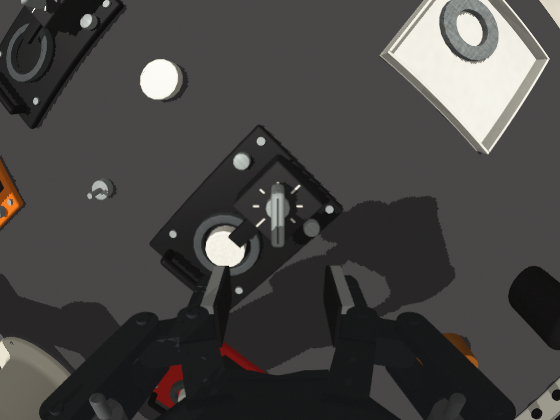

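The wing at (278,215) stands free of the open fingers at yaw 36.7°. The long ticks, at (296,188) and (261,228), lie along the stage at -8.5°, so the screw is backed off 45°. The disc is still in place at (225,246).

```bash
python3 -c "
from station import r
print(r.job_done())"
```

```text
the job is handed in; nothing more can be done
None
```

The thumbscrew on the black stage with the disc was turned clockwise until it bottomed, backed off 45° (camera check: 45.2°) and released; I didn't touch the empty stage's screw, and I handed the job in about 10 s into the 38 s allowed.

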